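# Sweep the dowel pegs into the catch drawer and shut it

### The job

The dowelling job on the little plywood stand is done, and three beech dowel pegs are left lying on its top. Draw the half-open catch drawer right out, then sweep all three pegs with the fingers over the open front edge of the top so that they drop into the drawer, and push the drawer fully shut. Pick nothing up, and leave the pine offcut that lies on the stand and the steel hinge on the bench where they are.

Things in the scene. Friction and masses are not known exactly. Their poses are not given: they have to be found in the camera images.
- catch_stand: plywood stand fixed to the bench, 130 mm deep (its x), 190 mm wide (its y), front facing its own -x. Origin: centre of its underside, on the bench. Level grey-faced top 85 mm above the bench, open at the front edge (x = -65 mm), with a gallery strip 9 mm high on the other three sides: inner faces at x = +57 mm and y = +/-81 mm. The catch drawer slides out of the front under the top
- catch_drawer (a joint): opening of the catch drawer in m: 0 shut, 0.085 right out (stop); slides along the stand's -x, stays where it is left, friction about 2 N. The gap between the top's front edge and the inner face of the drawer's front board equals the opening
- drawer_front (a point): on the drawer's front board, moves with it: middle of the inner face, 66 mm above the bench, at the floor of a finger notch 64 mm wide and 18 mm deep in the board's upper edge. The board is 12 mm thick, 188 mm wide, from 6 to 84 mm above the bench. Axes parallel to the stand's
- drawer_floor (a point): centre of the inner floor of the drawer, moves with it; axes parallel to the stand's. Floor 104 mm (x) by 162 mm (y) inside, 15 mm above the bench; the side and back walls rise 53 mm from it; open above
- peg_a: loose beech dowel peg, a round fluted rod 45 mm long and 9 mm in diameter, 10 g, lying on the working top of the stand; it can roll. Origin: on the underside as built, halfway along; its x axis runs along the peg
- peg_b: loose beech dowel peg, a round fluted rod 45 mm long and 9 mm in diameter, 10 g, lying on the working top of the stand; it can roll. Origin: on the underside as built, halfway along; its x axis runs along the peg
- peg_c: loose beech dowel peg, a round fluted rod 45 mm long and 9 mm in diameter, 10 g, lying on the working top of the stand; it can roll. Origin: on the underside as built, halfway along; its x axis runs along the peg
- offcut_a: loose pine offcut 100 x 45 x 22 mm, about 60 g, lying flat on the stand's top along its left (+y) gallery. Origin: centre of its underside, x along its length. To be left alone
- butt_hinge_a: loose flat steel butt hinge 65 x 66 x 7 mm lying open on the bench in front of the stand. Origin: centre of its underside. To be left alone

How it is judged (in metres and radians):
On the way, in this order (a step that is already met when the one before it is completed fails the run):
1. the catch drawer is drawn right out (value of joint catch_drawer above 0.078 m), for 0.2 s.
2. all three pegs lie in the open drawer (x of peg_a in the frame of drawer_floor between -0.06 and 0.06 m and y of peg_a in the frame of drawer_floor between -0.085 and 0.085 m and z of peg_a in the frame of drawer_floor between -0.008 and 0.045 m and x of peg_b in the frame of drawer_floor between -0.06 and 0.06 m and y of peg_b in the frame of drawer_floor between -0.085 and 0.085 m and z of peg_b in the frame of drawer_floor between -0.008 and 0.045 m and x of peg_c in the frame of drawer_floor between -0.06 and 0.06 m and y of peg_c in the frame of drawer_floor between -0.085 and 0.085 m and z of peg_c in the frame of drawer_floor between -0.008 and 0.045 m and value of joint catch_drawer above 0.05 m), for 0.2 s.
At the end, for the whole second after the job is handed in: the drawer is shut (opening under 5 mm) with all three pegs at rest inside it (x of peg_a in the frame of drawer_floor between -0.06 and 0.06 m and y of peg_a in the frame of drawer_floor between -0.085 and 0.085 m and z of peg_a in the frame of drawer_floor between -0.008 and 0.045 m and x of peg_b in the frame of drawer_floor between -0.06 and 0.06 m and y of peg_b in the frame of drawer_floor between -0.085 and 0.085 m and z of peg_b in the frame of drawer_floor between -0.008 and 0.045 m and x of peg_c in the frame of drawer_floor between -0.06 and 0.06 m and y of peg_c in the frame of drawer_floor between -0.085 and 0.085 m and z of peg_c in the frame of drawer_floor between -0.008 and 0.045 m and value of joint catch_drawer below 0.005 m and linear speed of each of peg_a, peg_b, peg_c below 0.03 m/s); the robot touches nothing.
It fails at once if a peg is picked up (more than 30 mm above the stand's top) (height (world z) of any of peg_a, peg_b, peg_c above 0.118 m).
It fails at once if a peg is carried out over the drawer by the fingers instead of dropping off the edge (touched by them 20 mm or more beyond the edge and still at the height of the top) ((contact force between the fingers and peg_a above 0.05 N and x of peg_a in the frame of catch_stand below -0.085 m and height (world z) of peg_a above 0.092 m) or (contact force between the fingers and peg_b above 0.05 N and x of peg_b in the frame of catch_stand below -0.085 m and height (world z) of peg_b above 0.092 m) or (contact force between the fingers and peg_c above 0.05 N and x of peg_c in the frame of catch_stand below -0.085 m and height (world z) of peg_c above 0.092 m)).
It fails at once if the pine offcut is shifted more than 20 mm or lifted (distance of offcut_a from where it was at the start of the episode above 0.02 m or height (world z) of offcut_a above 0.1 m).
It fails at once if the steel hinge is shifted more than 20 mm (distance of butt_hinge_a from where it was at the start of the episode above 0.02 m).
It also fails if it takes over 58 s, if anything falls off the work surface, if the arm or the gripper's body presses on something with over 40 N, if the wrist force passes 120 N, or if a joint passes its speed limit or range.

### The arm

A 6-joint arm with a two-finger parallel gripper is mounted at the origin on a cart in front of the work surface, level with it; the furniture and walls round the work are solid. World frame = base frame: x ahead of the robot, y to its left, z up, the work surface at z = 0. Lengths are in mm, angles in rad, forces in N, time in s.
With the tool pointing down it reaches from about 400 to 925 mm from the base axis. Payload 12.5 kg.
Tool frame: the origin (TCP) lies at the very end of the fingers, on their centre line; the grasp point (between the pads) lies 19 mm behind it; z points along the fingers, y is the line along which they close (so a half turn about z gives the same grasp; the last joint's range is limited). The gripper opens to 95 mm and grips with 3 to 60 N. Pads are 20 mm wide; open, the fingers measure 119 mm over their backs; the gripper's body (75 mm by 180 mm) begins 59 mm behind the grasp point.
Start: joints at [-1.274, 0.491, 1.559, -0, 1.092, -0.106], TCP at [245.022, -574.99, 193.661] pointing down, gripper open.
Joint ranges: [-3.1, 3.1], [-0.84, 2.19], [0.05, 2.79], [-1.13, 4.28], [0.06, 2.93], [-2.69, 2.69]. Speed limits (rad/s): [2.22, 2.22, 2.79, 3.14, 3.14, 3.14].

### API

Orientations are given as [roll, pitch, yaw] about the fixed x, y, z axes, in that order (R = Rz(yaw) Ry(pitch) Rx(roll)).
In Python, from cell import env gives the robot as it stands.
- The arm moves only by the shell command python3 steer.py 'ROWS'. ROWS is a JSON list of rows, 1 to 5 of them, each an object with the fields x, y, z (the shift in mm), rz (a turn about the tool's z in rad), finger_gap (the opening from 0.0 (shut) to 1.0 (fully open)); a field left out counts as zero (the opening has to be given); each row is the pose to reach, as a shift and turn from the pose commanded when the command began, along the tool's axes at that moment; what a row does not reach only later rows make up. A row lasts 1/12 s, in which the tool goes at most 41.7 mm and 0.125 rad, less where a joint would pass 70% of its speed; a pose out of reach is approached as far as the arm can. The fingers move at their own pace and stop on an object; the grip force is fixed at half the most. Time passes only in rows, so rows that do not move let the fingers close. It prints the time, the measured TCP pose, the force, the opening and the grip force at its end. Input that does not fit is refused with a message, and nothing moves.
- env.state(): the state, without advancing time (a new reading comes with each control period).
- env.read_camera(name): name is "scene" or "side" or "wrist"; returns (picture, depth): 400x640x3 uint8, red, green, blue; 400x640 float32, mm along the optical axis (not along the pixel's ray), 0 where there is no reading.
- env.camera_info(name): a dict with "vertical_fov" (degrees; the focal length in pixels is half the picture's height over the tangent of half this angle, whatever the lens; pixels are square), "cx", "cy" (the principal point, pixels), "origin" and "attitude" of the camera in the world. Camera axes: x right, y down, z forward; pixel columns grow to the right and rows downward; lengths in mm; the calibration is good to about 2 mm. A picture is of the moment at which its call begins: read the wrist's pose just before it. camera_info takes no time and is no camera call; for the wrist camera it gives the pose at the moment of the call.
- env.job_done(): hands the job in; it is judged then, once.
The state is a dict: "t": time; "joints": joint angles; "qvel": joint speeds; "tau": joint torques, N m; "eef_pos": TCP position; "tcp_rot": TCP orientation; "ft_force": force on the tool from outside, world axes, zero at the start; "moment": the same for the moment, N m; "opening": opening from 0.0 (shut) to 1.0 (fully open); "grip_force": force on a finger pad.
Only numpy, scipy, OpenCV 4.12 (cv2) and the standard library are available. Lean on these libraries where they do the work, as an engineer would, in place of code of your own. Each camera call takes 0.05 s, during which the arm holds its last target. There are 200 camera calls.

## Working session

There is one attempt and no reset: what is moved stays moved. The work goes in short steps, Python scripts to look and compute and a shell command to move; the robot and the scene stay as the last step left them, time stands still between calls to the robot, and variables do not carry over. Pictures are saved under pics/ and viewed, at most 10 in all, crops included, and the job is handed in when it is done.

```bash
ls; mkdir -p pics
cat > h.py <<'E'
from cell import env
import numpy as np, cv2
from scipy.spatial.transform import Rotation as R
def shot(n,f):
    i=env.camera_info(n); p,d=env.read_camera(n)
    cv2.imwrite('pics/'+f+'.png',p[:,:,::-1]); np.savez('pics/'+f+'.npz',p=p,d=d,o=i['origin'],a=np.array(i['attitude']),f=200/np.tan(np.radians(i['vertical_fov'])/2),c=[i['cx'],i['cy']])
def cloud(f):
    z=np.load('pics/'+f+'.npz'); d=z['d']; v,u=np.mgrid[:400,:640]
    P=np.stack([(u-z['c'][0])/z['f']*d,(v-z['c'][1])/z['f']*d,d],-1)
    a=z['a']; M=a if a.shape==(3,3) else R.from_euler('xyz',a).as_matrix()
    return P@M.T+z['o'],z['p'],d
E
python3 - <<'E'
from h import *
for n in ['scene','side']: shot(n,n+'0'); print(env.camera_info(n))
print(env.camera_info('wrist')); print(env.state())
E
```

```text
cell.py
pics
steer.py
{'vertical_fov': 43.24602860420947, 'cx': 320.2159639074156, 'cy': 206.14235727826093, 'origin': array([-90.69466783, 611.52481898, 415.96559334]), 'attitude': array([-1.95190325,  0.01064634, -2.25676584])}
{'vertical_fov': 42.66005700889208, 'cx': 317.20418319797847, 'cy': 197.35606618542255, 'origin': array([173.86250411, 660.93911823, 655.52291742]), 'attitude': array([-2.30652186e+00,  3.19531331e-04, -2.57809473e+00])}
{'vertical_fov': 60.503928049875675, 'cx': 321.76070808243446, 'cy': 202.8797875806539, 'origin': array([ 311.49421769, -547.48041106,  383.39027594]), 'attitude': array([ 2.87813138e+00,  9.22052877e-04, -1.16862389e+00])}
{'t': 0.1, 'joints': array([-1.27358433e+00,  4.91529901e-01,  1.55940285e+00,  2.85410891e-06,
        1.09164510e+00, -1.05629478e-01]), 'qvel': array([ 0.00118534, -0.00341836, -0.00137667,  0.00069222, -0.00067272,
        0.00089122]), 'tau': array([ 2.34757594e-03, -6.13624191e+01, -2.58605164e+01,  6.93828310e-02,
        4.70069284e-02, -6.36017216e-05]), 'eef_pos': array([ 244.9589923 , -574.74893852,  193.09621675]), 'tcp_rot': array([-3.14061322e+00, -1.06389508e-04,  4.02840110e-01]), 'ft_force': array([-0.15180453,  1.05238337,  0.40941709]), 'moment': array([-0.00357296, -0.006887  ,  0.01357822]), 'grip_force': 0.0, 'opening': 0.9993357869111995}
```

View pics/scene0.png

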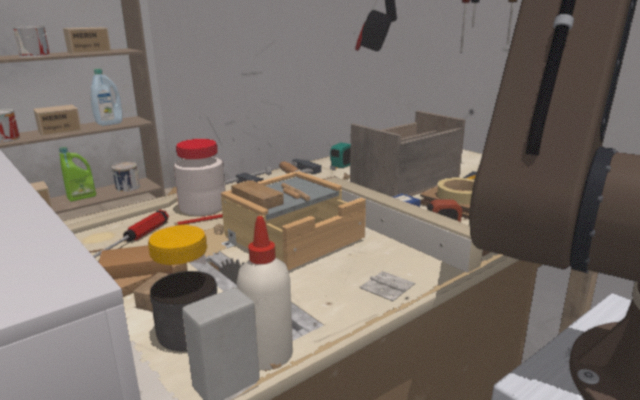

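View pics/side0.png

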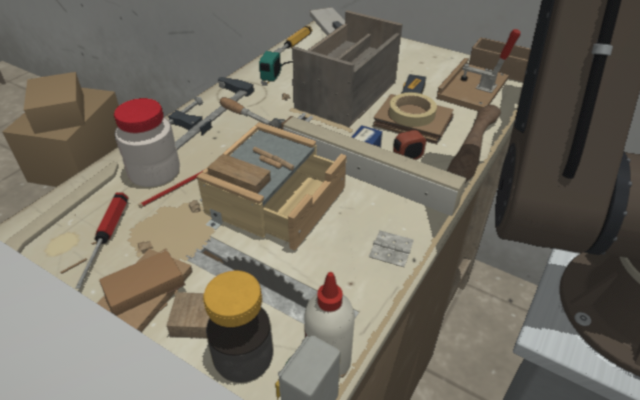

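The side picture shows the stand at about (265,185), with the drawer's half-open front at (315,200), the offcut at (238,172) and the pegs near (270,158). The hinge is at (391,248). Next I'll measure the stand from the depth.

Run:
```python
from h import *
C,p,d=cloud('side0')
for n,(u,v) in dict(top=(290,150),off=(238,172),peg=(270,158),hinge=(391,248),bench=(340,250),front=(320,205)).items(): print(n,C[v,u].round(1))
# ortho view: 1px=0.5mm
def ortho(f):
    C,p,d=cloud(f)
    c=C[155,275] if f=='side0' else None
    return C,p
o=C[150,290]; 
m=(abs(C[...,2]-85)<4)&(np.hypot(C[...,0]-o[0],C[...,1]-o[1])<160)
q=C[m][:,:2]
print(m.sum(), cv2.minAreaRect(q.astype(np.float32)))
z=np.load('pics/side0.npz')
M=R.from_euler('xyz',z['a']).as_matrix()
# rectify plane z=85
S=2.0; n=600; X,Y=np.meshgrid(np.arange(n)/S-n/2/S,np.arange(n)/S-n/2/S)
W=np.stack([o[0]-Y,o[1]-X,np.full_like(X,87)],-1)-z['o']; W=W@M
mx=(W[...,0]/W[...,2]*z['f']+z['c'][0]).astype(np.float32); my=(W[...,1]/W[...,2]*z['f']+z['c'][1]).astype(np.float32)
im=cv2.remap(z['p'],mx,my,cv2.INTER_CUBIC); cv2.imwrite('pics/rect0.png',im[:,:,::-1]); print('centre',o)
```

```text
top [621.9  46.1  86.2]
off [644.5 166.6 107.3]
peg [635.9  89.   89.9]
hinge [382.3  96.    5.9]
bench [455.6 142.5   1.1]
front [520.9 102.8  42.5]
2742 ((614.5166015625, 102.1490478515625), (189.80735778808594, 190.88632202148438), 4.037487983703613)
centre [621.88522008  46.14514805  86.21850618]
```

View pics/rect0.png

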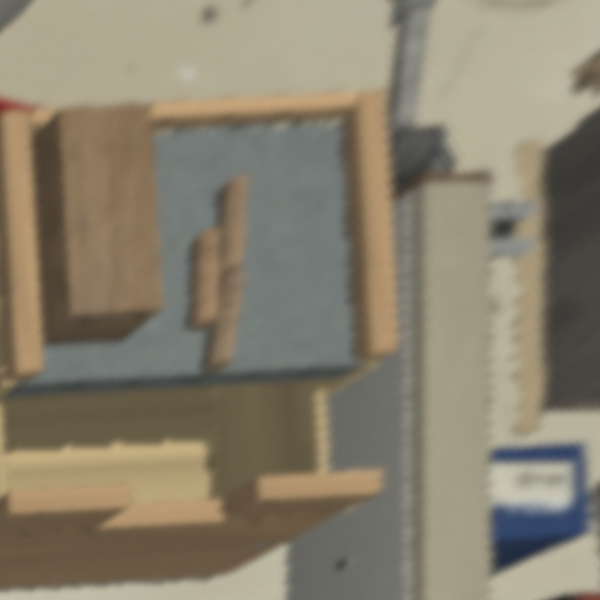

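The three pegs lie lengthwise along x, two of them end to end. The front edge is near row 380, and peg 1's rear end is about 18 mm from the rear gallery. I'll bring the wrist camera over the stand.

```bash
cat >> h.py <<'E'
def tool(x,y,z,yaw=None):
    """print tool-axes shift from the present pose to world target"""
    s=env.state(); M=R.from_euler('xyz',s['tcp_rot']).as_matrix()
    d=M.T@(np.array([x,y,z])-s['eef_pos'])
    t=None if yaw is None else (s['tcp_rot'][2]-yaw)
    print('shift',d.round(1),'turn',t,'at',s['eef_pos'].round(1),'t',round(s['t'],2))
E
python3 steer.py '[{"z":-150, "rz":-0.6, "finger_gap":1}, {"z":-150, "rz":-0.6, "finger_gap":1}, {"z":-150, "rz":-0.6, "finger_gap":1}, {"z":-150, "rz":-0.6, "finger_gap":1}, {"z":-150, "rz":-0.6, "finger_gap":1}]'
python3 steer.py '[{"x":200, "y":-21, "rz":-0.6, "finger_gap":1}, {"x":200, "y":-21, "rz":-0.6, "finger_gap":1}, {"x":200, "y":-21, "rz":-0.6, "finger_gap":1}, {"x":200, "y":-21, "rz":-0.6, "finger_gap":1}, {"x":200, "y":-21, "rz":-0.6, "finger_gap":1}]'
python3 steer.py '[{"x":185, "y":90, "finger_gap":1}, {"x":185, "y":90, "finger_gap":1}, {"x":185, "y":90, "finger_gap":1}, {"x":185, "y":90, "finger_gap":1}, {"x":185, "y":90, "finger_gap":1}]'
python3 steer.py '[{"x":185, "y":90, "finger_gap":1}, {"x":185, "y":90, "finger_gap":1}, {"x":185, "y":90, "finger_gap":1}, {"x":185, "y":90, "finger_gap":1}, {"x":185, "y":90, "finger_gap":1}]'
python3 -c "
from h import *
tool(600,80,320,1.64)"
```

```text
t: 0.52
eef_pos: [245.4, -576.1, 349.7]
tcp_rot: [3.135, 0.006, 1.009]
ft_force: [-0.3, -0.0, -0.2]
opening: 0.999
grip_force: 0.0
t: 0.93
eef_pos: [335.4, -392.6, 343.5]
tcp_rot: [-3.142, -0.0, 1.609]
ft_force: [0.7, -0.5, 0.2]
opening: 1.001
grip_force: 0.0
t: 1.35
eef_pos: [419.2, -205.1, 343.6]
tcp_rot: [-3.142, -0.0, 1.603]
ft_force: [0.9, -0.1, -0.2]
opening: 0.998
grip_force: 0.0
t: 1.77
eef_pos: [503.3, -17.2, 343.6]
tcp_rot: [-3.142, 0.0, 1.603]
ft_force: [0.4, -1.5, 0.0]
opening: 1.001
grip_force: 0.0
shift [94.  99.8 23.6] turn -0.03692342808016691 at [503.3 -17.2 343.6] t 1.77
```

```bash
python3 steer.py '[{"x":94, "y":100, "z":24, "rz":-0.04, "finger_gap":1}, {"x":94, "y":100, "z":24, "rz":-0.04, "finger_gap":1}, {"x":94, "y":100, "z":24, "rz":-0.04, "finger_gap":1}, {"x":94, "y":100, "z":24, "rz":-0.04, "finger_gap":1}, {"x":94, "y":100, "z":24, "rz":-0.04, "finger_gap":1}]'
python3 - <<'E'
from h import *
shot('wrist','w1'); print(env.state()['eef_pos'])
E
```

```text
t: 2.18
eef_pos: [601.0, 79.9, 317.4]
tcp_rot: [-3.139, -0.0, 1.646]
ft_force: [-0.4, 0.5, -0.3]
opening: 1.001
grip_force: 0.0
[600.00805243  78.50859533 318.24530891]
```

View pics/w1.png

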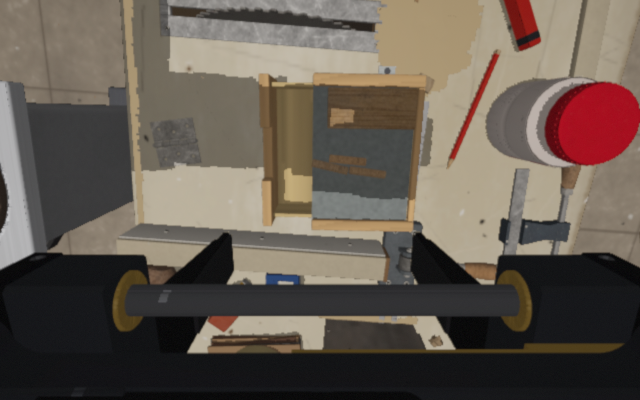

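The wrist view shows the stand at (340,150), the pegs at (350,165) in shadow and the drawer gap at (292,150). I'll rectify it and fit the stand's edges.

Run:
```python
from h import *
C,p,d=cloud('w1')
z=np.load('pics/w1.npz'); M=R.from_euler('xyz',z['a']).as_matrix()
print('bench',C[190,200].round(1),'top',C[150,345].round(1),'gal',C[79,370].round(1))
b=(abs(C[...,2]-89)<8)&(abs(C[...,0]-610)<140)&(abs(C[...,1]-100)<130)
q=C[b][:,:2]
print(cv2.minAreaRect(q.astype(np.float32)))
S=4.0; X,Y=np.meshgrid(np.arange(800)/S,np.arange(600)/S)
W=np.stack([520+X,165-Y,np.full_like(X,89)],-1)-z['o']; W=W@M
mx=(W[...,0]/W[...,2]*z['f']+z['c'][0]).astype(np.float32); my=(W[...,1]/W[...,2]*z['f']+z['c'][1]).astype(np.float32)
im=cv2.remap(z['p'],mx,my,cv2.INTER_CUBIC).astype(float)*2.2
cv2.imwrite('pics/rect1.png',im.clip(0,255)[:,:,::-1].astype(np.uint8))
```

```text
bench [417.2  21.   -1.8] top [626.  106.8  83.4] gal [646.3 190.1  93.4]
((618.4952392578125, 100.25568389892578), (194.09173583984375, 190.1470489501953), 3.1919729709625244)
```

View pics/rect1.png

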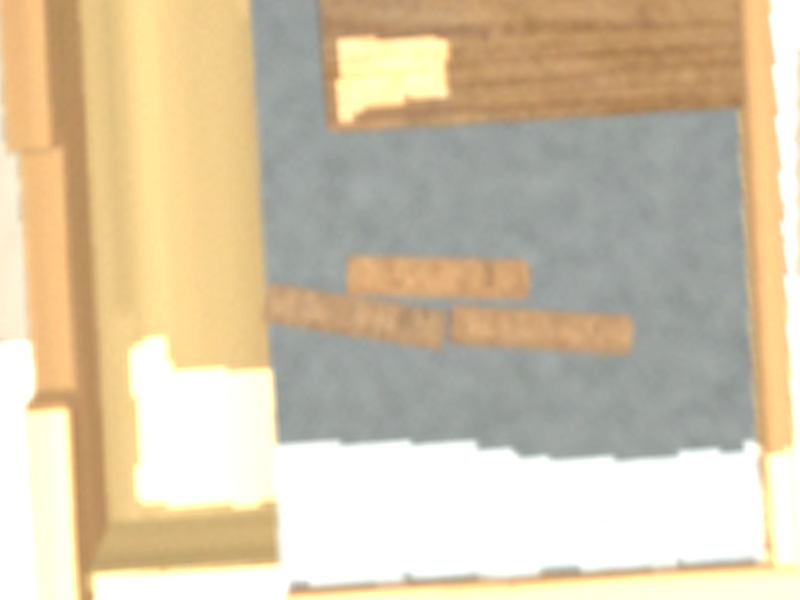

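At 4 px/mm from (520,165), this shows:
- **Peg 1:** x 633–678, y about 82
- **Peg 2:** x 586–631, y 82–90
- **Peg 3:** x 607–652, y about 96
- **Stand:** front edge x about 587, rear gallery about 706, yaw about 0.058
- **Drawer:** opening about 50 mm

The lengths come out at 45 mm each, which matches. I'll put the closed fingers into the drawer gap, about (560,98).

```bash
python3 steer.py '[{"x":23, "y":-38, "rz":0.6, "finger_gap":0}, {"x":23, "y":-38, "rz":0.6, "finger_gap":0}, {"x":23, "y":-38, "rz":0.6, "finger_gap":0}, {"x":23, "y":-38, "rz":0.6, "finger_gap":0}, {"x":23, "y":-38, "rz":0.6, "finger_gap":0}]' >/dev/null
python3 steer.py '[{"rz":0.6, "finger_gap":0}, {"rz":0.6, "finger_gap":0}, {"rz":0.6, "finger_gap":0}, {"rz":0.6, "finger_gap":0}, {"rz":0.6, "finger_gap":0}]' >/dev/null
python3 steer.py '[{"z":120, "rz":0.39, "finger_gap":0}, {"z":120, "rz":0.39, "finger_gap":0}, {"z":120, "rz":0.39, "finger_gap":0}, {"z":120, "rz":0.39, "finger_gap":0}, {"z":120, "rz":0.39, "finger_gap":0}]'
python3 -c "
from h import *
tool(560,98,46,.058)"
```

```text
t: 3.48
eef_pos: [559.7, 96.8, 199.9]
tcp_rot: [3.141, 0.002, 0.054]
ft_force: [0.4, 0.3, 0.9]
opening: 0.026
grip_force: 0.0
shift [  0.7  -1.2 153.9] turn -0.003797423852029476 at [559.7  96.8 199.9] t 3.48
```

```bash
python3 steer.py '[{"y":-1, "z":40, "finger_gap":0}, {"y":-1, "z":80, "finger_gap":0}, {"y":-1, "z":105, "finger_gap":0}, {"y":-1, "z":105, "finger_gap":0}]'
python3 steer.py '[{"z":15, "finger_gap":0}, {"z":30, "finger_gap":0}, {"z":49, "finger_gap":0}, {"z":49, "finger_gap":0}]'
python3 steer.py '[{"x":-8, "finger_gap":0}, {"x":-16, "finger_gap":0}, {"x":-24, "finger_gap":0}, {"x":-32, "finger_gap":0}, {"x":-36, "finger_gap":0}]'
```

```text
t: 3.82
eef_pos: [559.6, 98.3, 93.3]
tcp_rot: [3.141, 0.003, 0.056]
ft_force: [0.3, -0.3, 0.4]
opening: 0.009
grip_force: 0.0
t: 4.15
eef_pos: [561.1, 98.5, 46.6]
tcp_rot: [3.141, -0.001, 0.055]
ft_force: [-0.2, -0.4, 0.1]
opening: 0.003
grip_force: 0.0
t: 4.57
eef_pos: [523.3, 96.9, 46.6]
tcp_rot: [3.142, -0.001, 0.053]
ft_force: [-0.5, -0.7, 0.3]
opening: 0.007
grip_force: 0.0
```

```bash
python3 steer.py '[{"x":-4, "finger_gap":0}, {"x":-8, "finger_gap":0}, {"x":-10, "finger_gap":0}]'
python3 steer.py '[{"x":-2, "finger_gap":0}, {"x":-4, "finger_gap":0}]'
python3 -c "
from h import *
shot('side','s2')
C,p,d=cloud('s2'); cv2.imwrite('pics/s2c.png',cv2.resize(p[90:290,150:450,::-1],(800,533)))"
```

```text
t: 4.82
eef_pos: [513.9, 96.4, 45.7]
tcp_rot: [3.142, 0.0, 0.053]
ft_force: [0.3, -0.5, 0.4]
opening: 0.007
grip_force: 0.0
t: 4.98
eef_pos: [510.4, 96.2, 45.6]
tcp_rot: [3.141, -0.0, 0.053]
ft_force: [-0.1, -0.2, 0.7]
opening: 0.002
grip_force: 0.0
```

View pics/s2c.png

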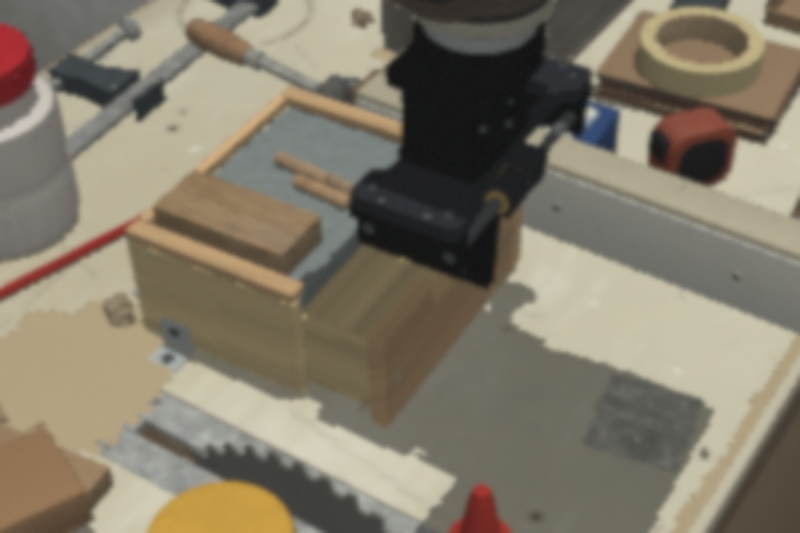

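The crop shows the drawer moving with the fingers. Its front is at (410,340), well clear of the hinge at (650,420). I'll pull on until it meets the stop.

```bash
python3 steer.py '[{"x":-2, "finger_gap":0}, {"x":-4, "finger_gap":0}]'
python3 steer.py '[{"x":-2, "finger_gap":0}, {"x":-3, "finger_gap":0}]'
```

```text
t: 5.2
eef_pos: [506.3, 96.0, 45.5]
tcp_rot: [3.141, 0.0, 0.053]
ft_force: [-0.6, -0.3, -0.2]
opening: 0.006
grip_force: 0.0
t: 5.37
eef_pos: [503.1, 95.8, 45.6]
tcp_rot: [3.141, 0.0, 0.053]
ft_force: [-0.2, 0.7, 1.1]
opening: 0.005
grip_force: 0.0
```

Run:
```python
from h import *
shot('side','s3')
for f in ['side0','s3']:
    C,p,d=cloud(f); a=.056; ax=np.array([np.cos(a),np.sin(a)])
    s=(C[...,:2]-[649,103])@ax; t=(C[...,:2]-[649,103])@[-ax[1],ax[0]]
    # outer face of board: mid heights
    m=(C[...,2]>20)&(C[...,2]<75)&(t>-60)&(t<80)&(s<-90)&(s>-200)
    h,e=np.histogram(s[m],np.arange(-180,-95,2)); print(f,dict(zip(e[:-1].astype(int),h)))
```

```text
side0 {np.int64(-180): np.int64(0), np.int64(-178): np.int64(0), np.int64(-176): np.int64(0), np.int64(-174): np.int64(0), np.int64(-172): np.int64(0), np.int64(-170): np.int64(0), np.int64(-168): np.int64(0), np.int64(-166): np.int64(0), np.int64(-164): np.int64(0), np.int64(-162): np.int64(0), np.int64(-160): np.int64(0), np.int64(-158): np.int64(0), np.int64(-156): np.int64(0), np.int64(-154): np.int64(0), np.int64(-152): np.int64(0), np.int64(-150): np.int64(0), np.int64(-148): np.int64(0), np.int64(-146): np.int64(0), np.int64(-144): np.int64(0), np.int64(-142): np.int64(0), np.int64(-140): np.int64(0), np.int64(-138): np.int64(0), np.int64(-136): np.int64(0), np.int64(-134): np.int64(0), np.int64(-132): np.int64(0), np.int64(-130): np.int64(104), np.int64(-128): np.int64(749), np.int64(-126): np.int64(35), np.int64(-124): np.int64(25), np.int64(-122): np.int64(25), np.int64(-120): np.int64(30), np.int64(-118): np.int64(19), np.int64(-116): np.int64(7), np.int64(-114): np.int64(0), np.int64(-112): np.int64(0), np.int64(-110): np.int64(0), np.int64(-108): np.int64(0), np.int64(-1
[... 657 characters left out ...]
, np.int64(-144): np.int64(3), np.int64(-142): np.int64(0), np.int64(-140): np.int64(0), np.int64(-138): np.int64(0), np.int64(-136): np.int64(0), np.int64(-134): np.int64(0), np.int64(-132): np.int64(0), np.int64(-130): np.int64(73), np.int64(-128): np.int64(537), np.int64(-126): np.int64(18), np.int64(-124): np.int64(9), np.int64(-122): np.int64(7), np.int64(-120): np.int64(6), np.int64(-118): np.int64(3), np.int64(-116): np.int64(1), np.int64(-114): np.int64(0), np.int64(-112): np.int64(0), np.int64(-110): np.int64(0), np.int64(-108): np.int64(0), np.int64(-106): np.int64(0), np.int64(-104): np.int64(0), np.int64(-102): np.int64(0), np.int64(-100): np.int64(0), np.int64(-98): np.int64(0)}
```

The board has not moved, although the TCP went past it without any contact force. I'll look before going on.

Run:
```python
from h import *
shot('scene','c3'); shot('wrist','w3')
a=np.load('pics/s3.npz')['p'][120:260,220:400]; b=np.load('pics/c3.npz')['p'][150:290,200:380]; c=np.load('pics/w3.npz')['p']
im=np.vstack([np.hstack([cv2.resize(a,(400,310)),cv2.resize(b,(400,310))]),cv2.resize(c,(464,290)).repeat(1,0) if 0 else np.hstack([cv2.resize(c,(464,290)),np.zeros((290,336,3),np.uint8)])])
cv2.imwrite('pics/m3.png',im[:,:,::-1])
```

```text
(no output)
```

View pics/m3.png

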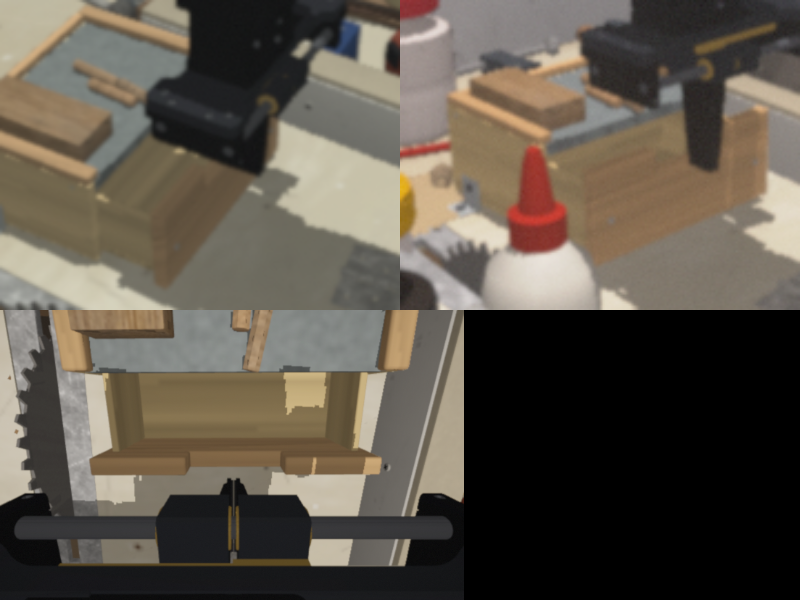

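The fingers now hang in front of the board and the drawer hasn't moved. I'll compare the board's position in all the views.

Run:
```python
from h import *
a=.056; ax=np.array([np.cos(a),np.sin(a)])
for f in ['side0','w1','s2','s3','w3','scene0','c3']:
    C,p,d=cloud(f)
    s=(C[...,:2]-[649,103])@ax; t=(C[...,:2]-[649,103])@[-ax[1],ax[0]]
    m=(abs(C[...,2]-84)<3)&(abs(t)>35)&(abs(t)<90)&(s<-85)&(s>-190)
    n=(abs(C[...,2]-66)<3)&(abs(t)<28)&(s<-85)&(s>-190)
    dark=p.max(-1)<45
    g=dark&(abs(t)<40)&(s<-60)&(s>-220)&(C[...,2]>35)&(C[...,2]<75)
    r=lambda m:(int(m.sum()),np.percentile(s[m],[2,50,98]).round(1) if m.sum() else None)
    print(f,'boardtop',r(m),'notch',r(n),'finger',r(g),np.median(t[g]) if g.sum() else '',C[...,2][g].min() if g.sum() else '')
```

```text
side0 boardtop (327, array([-128.2, -122.9, -116.1])) notch (148, array([-128.3, -123.1, -115.9])) finger (0, None)  
w1 boardtop (861, array([-127.1, -121.3, -115.7])) notch (406, array([-127. , -121.2, -115.7])) finger (0, None)  
s2 boardtop (184, array([-127.9, -122.7, -116. ])) notch (60, array([-150.9, -125.2, -116.5])) finger (20, array([-151. , -144. , -134.9])) 4.871595562887408 68.30482257783854
s3 boardtop (182, array([-127.9, -122.5, -116. ])) notch (67, array([-158.4, -125.3, -117.1])) finger (19, array([-158.6, -150.7, -143.2])) 5.360176641979652 68.19977023781405
w3 boardtop (5868, array([-126.4, -120.4, -115. ])) notch (2486, array([-126.7, -120.5, -114.9])) finger (68, array([-136.8, -135. , -134.6])) 0.6958591339941885 67.02581462708437
scene0 boardtop (207, array([-128.4, -123.3, -116. ])) notch (103, array([-128.6, -123.5, -116.3])) finger (0, None)  
c3 boardtop (190, array([-128.7, -123.9, -116.2])) notch (90, array([-158.8, -125.3, -116.1])) finger (1, array([-159.3, -159.3, -159.3])) 6.554446457556672 73.87367151496028
```

Run:
```python
from h import *
C,p,d=cloud('c3')
for v in range(196,236,3): print(v,[ (p[v,u].max(),C[v,u].round(0).tolist()) for u in (334,339)])
print(env.state()['eef_pos'])
```

```text
196 [(np.uint8(40), [495.0, 107.0, 124.0]), (np.uint8(43), [491.0, 99.0, 123.0])]
199 [(np.uint8(45), [495.0, 107.0, 119.0]), (np.uint8(48), [490.0, 101.0, 119.0])]
202 [(np.uint8(47), [496.0, 106.0, 113.0]), (np.uint8(49), [492.0, 99.0, 112.0])]
205 [(np.uint8(48), [496.0, 106.0, 107.0]), (np.uint8(45), [489.0, 101.0, 108.0])]
208 [(np.uint8(44), [497.0, 105.0, 102.0]), (np.uint8(49), [491.0, 99.0, 102.0])]
211 [(np.uint8(49), [498.0, 104.0, 96.0]), (np.uint8(45), [489.0, 102.0, 98.0])]
214 [(np.uint8(50), [499.0, 103.0, 90.0]), (np.uint8(46), [489.0, 101.0, 92.0])]
217 [(np.uint8(49), [499.0, 104.0, 84.0]), (np.uint8(52), [491.0, 100.0, 86.0])]
220 [(np.uint8(48), [500.0, 103.0, 79.0]), (np.uint8(51), [490.0, 100.0, 81.0])]
223 [(np.uint8(49), [503.0, 100.0, 71.0]), (np.uint8(49), [491.0, 100.0, 75.0])]
226 [(np.uint8(107), [524.0, 82.0, 53.0]), (np.uint8(59), [490.0, 100.0, 70.0])]
229 [(np.uint8(135), [524.0, 82.0, 48.0]), (np.uint8(130), [525.0, 69.0, 43.0])]
232 [(np.uint8(129), [523.0, 83.0, 42.0]), (np.uint8(131), [523.0, 71.0, 38.0])]
235 [(np.uint8(135), [524.0, 82.0, 36.0]), (np.uint8(139), [524.0, 70.0, 32.0])]
[503.39400169  95.79049261  45.63278004]
```

All three cameras put the fingertips at z ≈ 68 while the reported TCP is 45.6. The true tip is therefore about 22 mm above the reading, so the fingers passed through the notch above its floor. I'll allow for that offset and try the drawer again.

```bash
python3 steer.py '[{"z":-40, "finger_gap":0}, {"z":-40, "finger_gap":0}]' >/dev/null
python3 steer.py '[{"x":30, "y":1, "finger_gap":0}, {"x":57, "y":2, "finger_gap":0}, {"x":57, "y":2, "finger_gap":0}]'
python3 steer.py '[{"z":20, "finger_gap":0}, {"z":40, "finger_gap":0}, {"z":62, "finger_gap":0}, {"z":62, "finger_gap":0}]'
python3 steer.py '[{"x":-6, "finger_gap":0}, {"x":-12, "finger_gap":0}, {"x":-18, "finger_gap":0}, {"x":-24, "finger_gap":0}, {"x":-30, "finger_gap":0}]'
```

```text
t: 5.93
eef_pos: [565.0, 96.8, 86.3]
tcp_rot: [3.141, -0.005, 0.052]
ft_force: [-1.9, -0.1, 0.1]
opening: 0.005
grip_force: 0.0
t: 6.27
eef_pos: [558.5, 96.7, 20.5]
tcp_rot: [3.141, 0.005, 0.053]
ft_force: [-1.4, -0.4, -1.8]
opening: 0.002
grip_force: 0.0
t: 6.68
eef_pos: [530.6, 95.2, 24.7]
tcp_rot: [3.141, -0.003, 0.053]
ft_force: [3.4, -0.7, 1.9]
opening: 0.007
grip_force: 1.1
```

```bash
python3 steer.py '[{"x":-5, "finger_gap":0}, {"x":-10, "finger_gap":0}, {"x":-15, "finger_gap":0}, {"x":-19, "finger_gap":0}]'
python3 steer.py '[{"x":-2, "finger_gap":0}, {"x":-2, "finger_gap":0}]'
python3 steer.py '[{"x":-2, "finger_gap":0}, {"x":-2, "finger_gap":0}]'
```

```text
t: 7.02
eef_pos: [513.6, 94.3, 24.1]
tcp_rot: [3.142, -0.006, 0.053]
ft_force: [22.6, 2.5, -13.7]
opening: 0.009
grip_force: 11.7
t: 7.18
eef_pos: [513.8, 94.3, 24.1]
tcp_rot: [-3.142, -0.01, 0.052]
ft_force: [18.6, 2.3, -8.6]
opening: 0.006
grip_force: 9.5
t: 7.35
eef_pos: [513.9, 94.4, 24.2]
tcp_rot: [-3.141, -0.014, 0.052]
ft_force: [27.0, 3.8, -15.1]
opening: -0.001
grip_force: 13.5
```

The drawer is at its stop. I'll back off, rise, and go behind peg 1 at about (694,92).

```bash
python3 steer.py '[{"x":8, "finger_gap":0}, {"x":8, "finger_gap":0}]' >/dev/null
python3 steer.py '[{"x":8, "z":-40, "finger_gap":0}, {"x":8, "z":-80, "finger_gap":0.08}, {"x":8, "z":-100, "finger_gap":0.08}, {"x":8, "z":-100, "finger_gap":0.08}]'
python3 -c "
from h import *
tool(694.5,92,110,.056)"
```

```text
t: 7.85
eef_pos: [524.1, 95.0, 127.4]
tcp_rot: [3.142, -0.005, 0.053]
ft_force: [0.0, 0.2, -0.0]
opening: 0.073
grip_force: 0.0
shift [169.9  12.   18.2] turn -0.00306753786337461 at [524.1  95.  127.4] t 7.85
```

```bash
python3 steer.py '[{"x":40, "y":3, "finger_gap":0.08}, {"x":80, "y":6, "finger_gap":0.08}, {"x":120, "y":9, "finger_gap":0.08}, {"x":160, "y":12, "finger_gap":0.08}, {"x":170, "y":12, "finger_gap":0.08}]'
python3 steer.py '[{"z":25, "finger_gap":0.08}, {"z":48, "finger_gap":0.08}, {"z":48, "finger_gap":0.08}]'
python3 - <<'E'
from h import *
tool(694.5,92,68,.056)
shot('wrist','w4'); shot('side','s4')
a=np.load('pics/w4.npz')['p']; b=np.load('pics/s4.npz')['p'][90:250,180:360]
cv2.imwrite('pics/m4.png',np.hstack([cv2.resize(a,(480,300)),cv2.resize(b,(320,300))])[:,:,::-1])
E
```

```text
t: 8.27
eef_pos: [697.0, 91.2, 121.6]
tcp_rot: [3.141, 0.001, 0.052]
ft_force: [0.2, 0.9, 0.7]
opening: 0.084
grip_force: 0.0
t: 8.52
eef_pos: [690.4, 91.7, 69.6]
tcp_rot: [-3.142, 0.01, 0.053]
ft_force: [0.5, -0.1, -0.1]
opening: 0.079
grip_force: 0.0
shift [ 4.1 -0.1  1.6] turn -0.003317174439465727 at [690.4  91.7  69.6] t 8.52
```

View pics/m4.png

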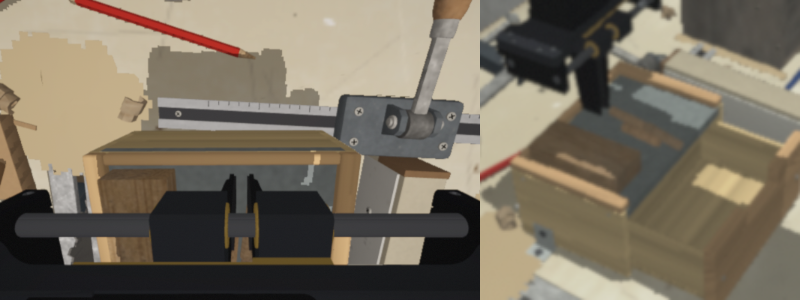

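The drawer is fully out, and the fingers hang inside the rear gallery behind the pegs. Next I'll touch down in small steps.

```bash
python3 steer.py '[{"x":2, "z":2, "finger_gap":0.08}, {"x":2, "z":2, "finger_gap":0.08}]'
python3 steer.py '[{"z":1, "finger_gap":0.08}, {"z":2, "finger_gap":0.08}, {"z":2, "finger_gap":0.08}]'
```

```text
t: 8.78
eef_pos: [696.4, 92.0, 74.7]
tcp_rot: [3.141, -0.002, 0.053]
ft_force: [0.3, 0.0, 0.5]
opening: 0.076
grip_force: 0.0
t: 9.03
eef_pos: [695.9, 92.0, 72.0]
tcp_rot: [3.142, -0.001, 0.053]
ft_force: [-0.4, 0.0, -1.1]
opening: 0.08
grip_force: 0.0
```

```bash
python3 steer.py '[{"z":2, "finger_gap":0.08}, {"z":4, "finger_gap":0.08}, {"z":4, "finger_gap":0.08}]'
python3 steer.py '[{"z":1, "finger_gap":0.08}, {"z":2, "finger_gap":0.08}, {"z":2, "finger_gap":0.08}]'
python3 steer.py '[{"z":1, "finger_gap":0.08}, {"z":1, "finger_gap":0.08}, {"z":1, "finger_gap":0.08}]'
```

```text
t: 9.28
eef_pos: [695.6, 91.9, 67.2]
tcp_rot: [3.142, 0.001, 0.053]
ft_force: [0.4, -0.2, -0.1]
opening: 0.075
grip_force: 0.0
t: 9.53
eef_pos: [695.8, 92.0, 65.3]
tcp_rot: [3.142, 0.0, 0.053]
ft_force: [-0.5, -0.2, 0.5]
opening: 0.082
grip_force: 0.0
t: 9.78
eef_pos: [695.9, 92.0, 64.6]
tcp_rot: [3.141, 0.0, 0.053]
ft_force: [0.1, 0.3, -0.7]
opening: 0.078
grip_force: 0.0
```

```bash
python3 steer.py '[{"z":1, "finger_gap":0.08}, {"z":1, "finger_gap":0.08}, {"z":1, "finger_gap":0.08}]' | sed -n '2p;4p'
python3 steer.py '[{"z":1, "finger_gap":0.08}, {"z":1, "finger_gap":0.08}, {"z":1, "finger_gap":0.08}]' | sed -n '2p;4p'
```

```text
eef_pos: [696.0, 92.0, 64.4]
ft_force: [-2.1, -0.4, 6.0]
eef_pos: [696.0, 92.0, 64.3]
ft_force: [-4.9, 0.4, 13.2]
```

The touch reads 64.4 on the 85 mm top, so the offset is 20.6 mm. I'll lift to about 2 mm clear and sweep forward.

```bash
python3 steer.py '[{"z":-4, "finger_gap":0.08}, {"z":-4, "finger_gap":0.08}]' | sed -n '2p;4p'
python3 steer.py '[{"x":-8, "finger_gap":0.08}, {"x":-16, "finger_gap":0.08}, {"x":-24, "finger_gap":0.08}, {"x":-32, "finger_gap":0.08}, {"x":-40, "finger_gap":0.08}]' | sed -n '2p;4p'
python3 - <<'E'
from h import *
shot('side','s5'); shot('scene','c5')
a=np.load('pics/s5.npz')['p'][90:250,180:360]; b=np.load('pics/c5.npz')['p'][150:310,200:380]
cv2.imwrite('pics/m5.png',(np.hstack([cv2.resize(a,(400,355)),cv2.resize(b,(400,355))])[:,:,::-1]*1.5).clip(0,255))
E
```

```text
eef_pos: [696.2, 92.0, 67.4]
ft_force: [-0.9, -0.5, -1.1]
eef_pos: [654.8, 89.8, 66.5]
ft_force: [0.7, -0.0, 0.0][ WARN:0@1.748] global loadsave.cpp:1063 imwrite_ Unsupported depth image for selected encoder is fallbacked to CV_8U.
```

View pics/m5.png

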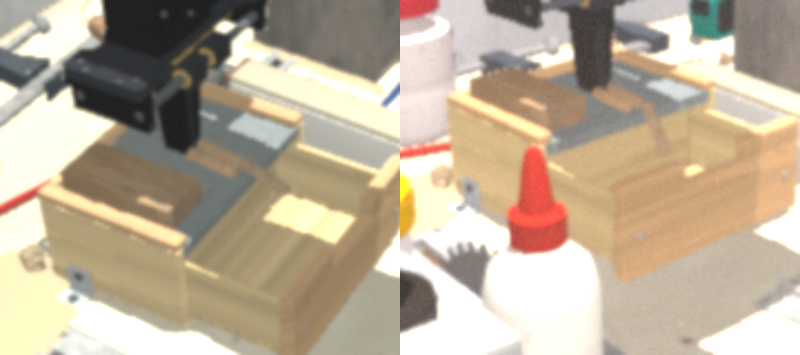

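One peg is tipping over the edge and the other two are following. I'll sweep on slowly.

```bash
python3 steer.py '[{"x":-6, "finger_gap":0.08}, {"x":-12, "finger_gap":0.08}, {"x":-18, "finger_gap":0.08}, {"x":-24, "finger_gap":0.08}, {"x":-30, "finger_gap":0.08}]' | sed -n '2p;4p'
python3 steer.py '[{"x":-6, "finger_gap":0.08}, {"x":-12, "finger_gap":0.08}, {"x":-18, "finger_gap":0.08}, {"x":-24, "finger_gap":0.08}, {"x":-28, "finger_gap":0.08}]' | sed -n '2p;4p'
cat >> h.py <<'E'
def find(f,ref,lo=86.5,hi=100):
    "blobs standing above the grey top / brown pegs, in stand frame"
    C,p,d=cloud(f); a=.056; ax=np.array([np.cos(a),np.sin(a)])
    s=(C[...,:2]-[649,103])@ax; t=(C[...,:2]-[649,103])@[-ax[1],ax[0]]
    q=p.astype(int); m=(q[...,0]-q[...,2]>12)&(s>-66)&(s<53)&(t>-76)&(t<33)&(C[...,2]>81)&(C[...,2]<99)
    n,l,st,c=cv2.connectedComponentsWithStats(m.astype(np.uint8))
    for i in range(1,n):
        k=l==i
        if k.sum()>8: print(f,k.sum(),'s',s[k].min().round(),s[k].max().round(),'t',t[k].min().round(),t[k].max().round(),'z',np.median(C[...,2][k]).round(1))
E
python3 - <<'E'
from h import *
shot('side','s6'); shot('scene','c6'); shot('wrist','w6')
for f in ['side0','w1','s6','c6','w6']: find(f,0)
E
```

```text
eef_pos: [625.3, 88.2, 66.6]
ft_force: [-0.1, -0.7, 0.3]
eef_pos: [597.1, 86.8, 66.6]
ft_force: [-0.0, -0.3, -0.0]
side0 367 s -65.0 36.0 t -37.0 2.0 z 93.1
w1 1025 s -64.0 29.0 t -59.0 32.0 z 92.2
w1 29 s -44.0 -11.0 t 31.0 32.0 z 84.5
w1 9 s 43.0 53.0 t 32.0 32.0 z 83.6
w6 1613 s -45.0 53.0 t 32.0 33.0 z 92.4
```

```bash
python3 steer.py '[{"x":5, "z":-35, "finger_gap":0.08}, {"x":5, "z":-75, "finger_gap":0.08}, {"x":5, "z":-115, "finger_gap":0}, {"x":5, "z":-150, "finger_gap":0}, {"x":5, "z":-150, "finger_gap":0}]' | sed -n '1,2p;4p'
python3 steer.py '[{"x":-35, "z":-10, "finger_gap":0}, {"x":-70, "z":-20, "finger_gap":0}, {"x":-80, "z":-20, "finger_gap":0}, {"x":-80, "z":-20, "finger_gap":0}]' | sed -n '1,2p;4p'
python3 - <<'E'
from h import *
for n,f in [('side','s7'),('scene','c7'),('wrist','w7')]: shot(n,f); find(f,0)
a=np.load('pics/s7.npz')['p'][90:250,180:360]; b=np.load('pics/w7.npz')['p']
cv2.imwrite('pics/m7.png',(np.hstack([cv2.resize(a,(320,300)),cv2.resize(b,(480,300))])[:,:,::-1]*1.5).clip(0,255).astype(np.uint8))
E
```

```text
t: 12.37
eef_pos: [605.8, 87.2, 223.9]
ft_force: [-0.4, -0.1, 0.6]
t: 12.7
eef_pos: [521.7, 82.9, 237.5]
ft_force: [0.7, 0.7, -0.5]
w7 224 s -45.0 41.0 t 32.0 33.0 z 92.0
```

View pics/m7.png

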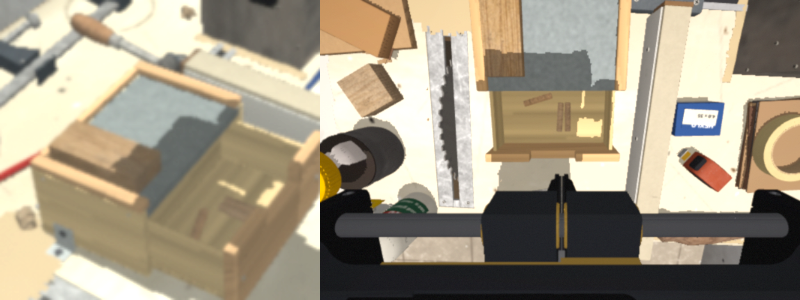

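All three pegs lie in the drawer, one at (538,98) and two at (563,117) in the wrist half, and the top is clear. Next I'll go in front of the board and push.

```bash
python3 steer.py '[{"x":-30, "y":-8, "finger_gap":0}, {"x":-57, "y":-12, "finger_gap":0}, {"x":-57, "y":-12, "finger_gap":0}]' >/dev/null
python3 steer.py '[{"z":40, "finger_gap":0}, {"z":80, "finger_gap":0}, {"z":120, "finger_gap":0}, {"z":150, "finger_gap":0}, {"z":150, "finger_gap":0}]' | sed -n '2p;4p'
python3 -c "
from h import *
tool(465,93,29,.056)"
```

```text
eef_pos: [464.1, 91.6, 81.5]
ft_force: [-0.2, 0.1, -1.0]
shift [ 1.4 -1.4 52.5] turn -0.0034710413832549983 at [464.1  91.6  81.5] t 13.52
```

```bash
python3 steer.py '[{"y":-1, "z":25, "finger_gap":0}, {"y":-1, "z":50, "finger_gap":0}, {"y":-1, "z":53, "finger_gap":0}, {"y":-1, "z":53, "finger_gap":0}]' | sed -n '2p;4p'
python3 steer.py '[{"x":6, "finger_gap":0}, {"x":12, "finger_gap":0}, {"x":18, "finger_gap":0}, {"x":24, "finger_gap":0}, {"x":30, "finger_gap":0}]' | sed -n '2p;4p'
python3 steer.py '[{"x":6, "finger_gap":0}, {"x":12, "finger_gap":0}, {"x":18, "finger_gap":0}, {"x":24, "finger_gap":0}, {"x":30, "finger_gap":0}]' | sed -n '2p;4p'
python3 steer.py '[{"x":6, "finger_gap":0}, {"x":12, "finger_gap":0}, {"x":18, "finger_gap":0}, {"x":24, "finger_gap":0}, {"x":28, "finger_gap":0}]' | sed -n '2p;4p'
```

```text
eef_pos: [466.1, 92.8, 33.5]
ft_force: [1.2, 0.3, 0.4]
eef_pos: [496.4, 94.4, 34.4]
ft_force: [-3.0, -0.4, 2.6]
eef_pos: [526.0, 96.0, 33.6]
ft_force: [-2.5, 0.4, 1.7]
eef_pos: [554.1, 97.5, 33.5]
ft_force: [-3.3, 1.2, 1.6]
```

```bash
python3 steer.py '[{"x":3, "finger_gap":0}, {"x":6, "finger_gap":0}, {"x":6, "finger_gap":0}]' | sed -n '2p;4p'
python3 steer.py '[{"x":2, "finger_gap":0}, {"x":3, "finger_gap":0}, {"x":3, "finger_gap":0}]' | sed -n '2p;4p'
python3 steer.py '[{"x":2, "finger_gap":0}, {"x":2, "finger_gap":0}]' | sed -n '2p;4p'
```

```text
eef_pos: [560.0, 97.7, 33.6]
ft_force: [-0.6, -0.1, -0.3]
eef_pos: [562.4, 97.8, 33.6]
ft_force: [-0.3, 0.7, 0.5]
eef_pos: [563.1, 97.9, 33.5]
ft_force: [-7.1, -0.4, 3.9]
```

```bash
python3 steer.py '[{"x":2, "finger_gap":0}, {"x":2, "finger_gap":0}]' | sed -n '2p;4p'
python3 steer.py '[{"x":-20, "finger_gap":0}, {"x":-40, "finger_gap":0}, {"x":-50, "finger_gap":0}, {"x":-50, "finger_gap":0}, {"x":-50, "finger_gap":0}]' | sed -n '2p;4p'
python3 - <<'E'
from h import *
shot('side','s8')
C,p,d=cloud('s8'); a=.056; ax=np.array([np.cos(a),np.sin(a)])
s=(C[...,:2]-[649,103])@ax; t=(C[...,:2]-[649,103])@[-ax[1],ax[0]]
m=(C[...,2]>20)&(C[...,2]<60)&(t>20)&(t<85)&(s<-50)&(s>-140)
print('outer face',m.sum(),np.percentile(s[m],[5,50,95]), 'opening',-77-np.median(s[m])); find('s8',0)
C0,_,_=cloud('side0'); h=(slice(235,262),slice(375,410)); print('hinge/offcut change',abs(p[h].astype(int)-np.load('pics/side0.npz')['p'][h]).mean(), C[172,238],C0[172,238])
E
```

```text
eef_pos: [563.1, 97.9, 33.5]
ft_force: [-14.8, -2.0, 11.0]
eef_pos: [517.4, 95.5, 34.0]
ft_force: [1.2, 0.6, 0.1]
outer face 349 [-76.54533067 -75.44636778 -74.38148166] opening -1.5536322153449191
hinge/offcut change 49.04938271604938 [646.74585427 164.2068195  104.724594  ] [644.51292182 166.55236555 107.32543722]
```

```bash
python3 steer.py '[{"x":-10, "z":-10, "finger_gap":0}, {"x":-10, "z":-10, "finger_gap":0}, {"x":-10, "z":-10, "finger_gap":0}]' | sed -n '2p;4p'; python3 -c "
from cell import env
print(env.job_done())"
```

```text
eef_pos: [507.5, 95.0, 43.9]
ft_force: [0.1, 1.3, -0.1]
the job is handed in; nothing more can be done
None
```

The job is handed in: I drew the drawer right out, swept all three pegs over the front edge into it, pushed it shut to its stop and backed the fingers clear; the offcut and hinge were not touched as far as I could tell, and no verdict was returned.

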